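Load a slide holder against the sprung plunger and hold it home

TASK

Pick up the slide holder with a light grip (it carries glass: squeeze with less than 30 N), lay it flat on the black stage between the two short rails, and press it gently against the sprung brass plunger until its end rests squarely on both red stops, pushing on the stops with less than 25 N. Finish while still holding it pressed there: do not let go. Leave the bottle, the jar and the dish where they are.

Things in the scene. Friction and masses are not known exactly. Their poses are not given: they have to be found in the camera images.
- holder_center (a point): centre (half-way up) of the slide holder: a flat aluminium block 90 mm long (its x), 40 mm wide (its y), 24 mm high (its z up), about 160 g, with a blue top that carries a glass slide with a white label near the rear end (-x) and a pink specimen towards the front end (+x). It starts flat on the bench. Either end may go to the stops.
- holder: the same slide holder; origin at the centre of its underside, 12 mm below its centre, same axes
- stops: the two red hard stops, fixed to the stage, each 11 mm wide, from 10 to 21 mm either side of the middle. Origin: midway between them in the plane of their faces, 12 mm above the deck (32 mm above the bench). x: the level direction in which the holder is pressed, square onto the faces; y along the faces; z up. The holder is home when its centre is 45 mm behind (-x) the origin.
- stage: the loading stage, fixed; origin on the bench straight under that of the stops, same axes. Black deck 20 mm high, 120 mm wide, from the stops back to x = -160 mm. Two aluminium rails 14 mm high, 46 mm apart, from the stops back to x = -26 mm, then flaring to x = -40 mm. Rails reach at most 38 mm from the middle. Beyond the stops a white and blue housing, 150 mm wide, x = 30 to 150 mm, 60 mm high.
- plunger (a joint): travel in m of the brass plunger (12 mm thick) between the stops, at the height of the holder's centre, on the middle line. 0 = out, its round tip then stands 12 mm proud of the stop faces; 0.012 = tip level with the faces, as when the holder is against the stops. Its spring pushes back with 3.6 N at first touch and 7.2 N with the holder at the stops, enough to slide a freed holder back off the stops.
- stain_bottle: small amber bottle with black cap, 38 mm across, 66 mm high, loose; origin at the centre of its underside; to be left alone
- oil_jar: small green glass jar with white lid, 50 mm across, 48 mm high, loose; origin at the centre of its underside; to be left alone
- dish: white open dish, 70 mm across, 30 mm high, loose; origin at the centre of its underside; to be left alone
Not all that is in view belongs to the job. Several things look just like the holder: the one meant starts farthest to the robot's left.

How it is judged:
By the outcome, as a careful person would: the job done as asked, in the order asked, and still so for the second after the job is handed in, while the arm keeps its last pose, push and grip.
It also fails if it takes over 54 s, if anything falls off the work surface, if the arm or the gripper's body presses on something with over 40 N, if the wrist force passes 120 N, or if a joint passes its speed limit or range.

ROBOT

A 7-joint arm with a two-finger parallel gripper is mounted at the origin on the work surface. World frame = base frame: x ahead of the robot, y to its left, z up, the work surface at z = 0. Lengths are in mm, angles in rad, forces in N, time in s.
With the tool pointing down it reaches from about 425 to 1025 mm from the base axis. Payload 9.4 kg.
Tool frame: the origin (TCP) lies at the very end of the fingers, on their centre line; the grasp point (between the pads) lies ctrl.tcp_to_grasp behind it (ctrl.tcp_to_grasp is the distance from the TCP to the grasp point, in mm); z points along the fingers, y is the line along which they close (so a half turn about z gives the same grasp; the last joint's range is limited). The gripper opens to 85 mm and grips with 20 to 120 N. Pads are 22 mm wide; open, the fingers measure 114 mm over their backs; the gripper's body (76 mm by 85 mm) begins 54 mm behind the grasp point. The pads swing forward as they close: fully open they stand 13 mm farther back than shut.
Start: joints at [1.246, 0.599, -0.003, 1.599, 0.002, 0.943, -0.08], TCP at [177.812, -702.856, 231.275] pointing down, gripper open.
Joint ranges: [-2.57, 2.57], [-0.35, 1.97], [-1.29, 1.29], [0.11, 2.56], [-1.05, 4.19], [0.11, 1.86], [-2.63, 2.63]. Speed limits (rad/s): [2.22, 2.22, 3.01, 3.01, 3.14, 3.14, 3.14].

INTERFACE

Orientations are given as a rotation vector (axis times angle).
In Python, from cell import ctrl, eyes gives the robot as it stands.
- The arm moves only by the tool move_arm, never from a script. Its argument "deltas" is one flat list of numbers, 7 for each row, row after row: the shift along the tool's x, y, z in cm, then the turn, a rotation vector about the tool's x, y, z in degrees, then the finger opening in cm, from 0 to 8.54. A call has exactly 10 rows; each row is the pose to reach, as a shift and turn from the pose commanded when the call began, along the tool's axes at that moment; what a row does not reach only later rows make up. A row lasts 1/8 s, in which the tool goes at most 62.5 mm and 10.7 degrees, less where a joint would pass 70% of its speed; a pose out of reach is approached as far as the arm can. A call with a gripper value outside its range is refused whole. The fingers move at their own pace and stop on an object; "newtons" is the grip in N (left out, the last holds). Time passes only in rows, so rows that repeat a pose let the fingers close, or fill a call up. It gives the time, the measured TCP pose, the force, the opening and the grip force at its end, in the units of the state.
- ctrl.get_obs(): the state, without advancing time (a new reading comes with each control period).
- eyes.capture(name): name is "scene" or "side" or "wrist"; returns a dict with "color" (480x640x3 uint8, red, green, blue), "camera_matrix" (3x3 intrinsics, pixels), "D" ([k1, k2, p1, p2, k3] as OpenCV has them; the pictures are not rectified), "position" and "rotation" of the camera in the world. Camera axes: x right, y down, z forward; pixel columns grow to the right and rows downward; lengths in mm; the calibration is good to about 2 mm. A picture is of the moment at which its call begins. There is no depth.
- ctrl.job_done(): hands the job in; it is judged then, once.
The state is a dict: "time": time; "joint_pos": joint angles; "dq": joint speeds; "tau": joint torques, N m; "eef_pos": TCP position; "ee_rot": TCP orientation; "contact_force": force on the tool from outside, world axes, zero at the start; "moment": the same for the moment, N m; "width": opening from 0.0 (shut) to 1.0 (fully open); "finger_force": force on a finger pad.
Only numpy, scipy, OpenCV 4.12 (cv2) and the standard library are available. Lean on these libraries where they do the work, as an engineer would, in place of code of your own. Each camera call takes 0.05 s, during which the arm holds its last target. There are 200 camera calls.

## Working session

There is one attempt and no reset: what is moved stays moved. The work goes in short steps, Python scripts to look and compute and a tool call to move; the robot and the scene stay as the last step left them, time stands still between calls to the robot, and variables do not carry over. Pictures are saved under pics/ and viewed, at most 10 in all, crops included, and the job is handed in when it is done.

Besides the shell and the picture viewer there is one more tool, called in YAML: its name, and indented under it one key for each argument. move_arm: Moves the arm, as the interface text tells. Its arguments: {"type":"object","properties":{"deltas":{"type":"array"},"newtons":{"type":"number"}},"required":["deltas"]}

```bash
ls; mkdir -p pics
python3 - <<'E'
from cell import ctrl, eyes
import cv2,numpy as np
o=ctrl.get_obs();print({k:np.round(v,3) for k,v in o.items()},ctrl.tcp_to_grasp)
for n in("scene","side"):
    c=eyes.capture(n);cv2.imwrite(f"pics/{n}0.png",c["color"][:,:,::-1]);print(n,c["position"],c["rotation"],c["camera_matrix"],c["D"])
E
```

```text
pics
{'time': np.float64(0.0), 'joint_pos': array([ 1.246,  0.6  , -0.003,  1.6  ,  0.002,  0.943, -0.08 ]), 'dq': array([ 0.   ,  0.001, -0.001, -0.001, -0.001, -0.001, -0.002]), 'tau': array([ 1.0000e-03, -7.7644e+01,  1.5650e+00, -2.5802e+01,  1.2000e-02,
        9.0000e-03,  0.0000e+00]), 'eef_pos': array([ 177.685, -702.413,  230.394]), 'ee_rot': array([-3.116, -0.388,  0.   ]), 'contact_force': array([ 0.517, -0.103,  0.132]), 'moment': array([0.009, 0.003, 0.002]), 'finger_force': np.float64(0.0), 'width': np.float64(0.997)} 18.700000000000003
scene [1246.49478227   92.72907745  684.29910984] [-1.52388824 -1.84999822  0.90162228] [[472.31485066   0.         315.65614613]
 [  0.         472.31485066 237.33586283]
 [  0.           0.           1.        ]] [-0.04128751  0.          0.          0.          0.        ]
side [-104.61615739  535.37899121 1008.63360937] [-0.99729748  2.5352898  -0.90878504] [[598.02586969   0.         320.85937846]
 [  0.         598.02586969 233.4208961 ]
 [  0.           0.           1.        ]] [-0.06015222  0.          0.          0.          0.        ]
```

View pics/scene0.png

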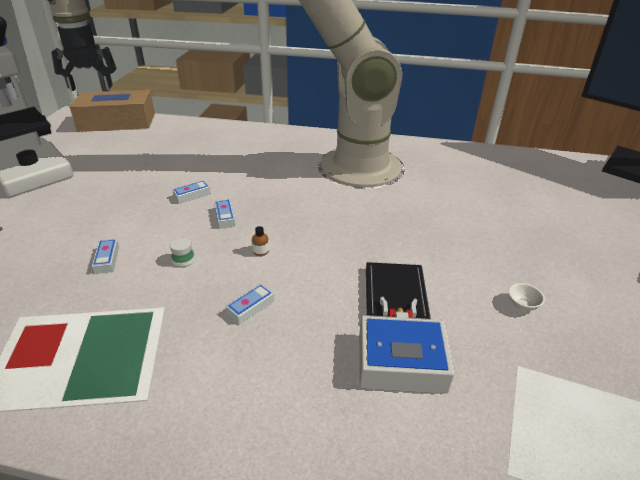

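View pics/side0.png

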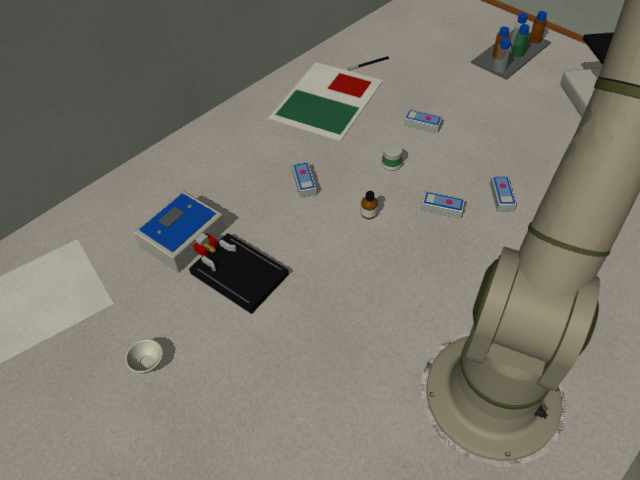

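The scene view shows four holders, at about (249,302), (224,213), (190,190) and (105,255). The camera faces the robot, so image right is +y and the target is the one at (249,302). In the side view that is the one at (305,179). The stage is at (397,295) in the scene view, with its stops towards the camera (+x).

```bash
cat > h.py <<'E'
import cv2,numpy as np
from cell import ctrl,eyes
from scipy.spatial.transform import Rotation as R
def rays(c,px):
    u=cv2.undistortPoints(np.array(px,float).reshape(-1,1,2),c["camera_matrix"],c["D"]).reshape(-1,2)
    return R.from_rotvec(c["rotation"]).apply(np.c_[u,np.ones(len(u))]) if np.size(c["rotation"])==3 else np.c_[u,np.ones(len(u))]@np.array(c["rotation"]).T
def plane(c,px,z):
    d=rays(c,px);p=np.array(c["position"]);return (p+d*((z-p[2])/d[:,2])[:,None])[:,:2]
def blobs(c,name,z,amin=20):
    h=cv2.cvtColor(c["color"],cv2.COLOR_RGB2HSV);H,S,V=cv2.split(h);
    m={"blue":(H>95)&(H<130)&(S>90)&(V>60),"red":((H<6)|(H>174))&(S>170)&(V>90),"black":(V<45),
       "pink":(H>140)&(H<178)&(S>60)&(V>90)}[name].astype(np.uint8)
    for k in sorted(cv2.findContours(m,cv2.RETR_EXTERNAL,cv2.CHAIN_APPROX_NONE)[0],key=cv2.contourArea):
        if cv2.contourArea(k)<amin: continue
        P=plane(c,k[:,0],z); r=cv2.minAreaRect(P.astype(np.float32))
        yield k[:,0].mean(0).round(),r,np.round(cv2.boxPoints(r),1).tolist()
E
python3 - <<'E'
from h import *
for n in("scene","side"):
    c=eyes.capture(n);print(n)
    for col,z,a in(("blue",24,60),("blue",60,1000),("black",20,1500),("red",32,8),("pink",24,8)):
        print(col)
        for b in blobs(c,col,z,a):
            if col!="blue" or z<50 or b[1][1][0]>60: print(b[0],np.round(b[1][0],1),np.round(b[1][1],1),round(b[1][2],1),b[2] if col!="pink" else"")
    x,y=((340,240) if n=="scene" else (170,170));i=c["color"][y:y+150,x:x+150,::-1];cv2.imwrite(f"pics/{n}z.png",cv2.resize(i,(600,600),interpolation=cv2.INTER_CUBIC))
E
```

```text
scene
blue
[249. 299.] [ 619.8 -150.1] [32.8 83.5] 56.5 [[576.0, -140.6999969482422], [645.5999755859375, -186.8000030517578], [663.7000122070312, -159.39999389648438], [594.0999755859375, -113.30000305175781]]
[110.  97.] [-301.1 -978.3] [ 40.7 129.4] 10.8 [[-333.20001220703125, -918.5], [-309.0, -1045.699951171875], [-269.0, -1038.0], [-293.20001220703125, -910.9000244140625]]
[250.   9.] [-1870.4  -910.6] [360.9  84.1] 17.7 [[-2055.10009765625, -925.4000244140625], [-2029.5, -1005.5999755859375], [-1685.699951171875, -895.7000122070312], [-1711.300048828125, -815.5999755859375]]
[454.   1.] [-2418.6   415.7] [201.1 713.3] 17.8 [[-2623.5, 724.5], [-2405.10009765625, 45.400001525878906], [-2213.699951171875, 107.0], [-2432.10009765625, 786.0]]
[296.  26.] [-1568.1  -569. ] [1060.2  231.3] 20.2 [[-2105.60009765625, -643.2999877929688], [-2025.800048828125, -860.4000244140625], [-1030.699951171875, -494.6000061035156], [-1110.5, -277.5]]
[312.  91.] [-574.5 -246.1] [797.6 223.3] 13.5 [[-988.4000244140625, -230.8000030517578], [-936.2000122070312, -447.8999938964844], [-160.69999694824
[... 4934 characters left out ...]
.7999877929688, 117.30000305175781], [651.5999755859375, 114.0], [652.7999877929688, 128.10000610351562], [614.0, 131.5]]
[199. 249.] [629.4 157.9] [35.1 20.1] 12.3 [[610.0999755859375, 164.0], [614.4000244140625, 144.3000030517578], [648.7000122070312, 151.8000030517578], [644.4000244140625, 171.5]]
[349.  85.] [ 771.5 -476.9] [93.9 74. ] 16.9 [[715.9000244140625, -455.1000061035156], [737.4000244140625, -525.9000244140625], [827.2000122070312, -498.70001220703125], [805.7000122070312, -427.8999938964844]]
pink
[428. 118.] [ 538.  -515.4] [13.2 12. ] 42.4 
[302. 172.] [ 636.1 -156.9] [14.4 13.4] 42.2 
[502. 185.] [ 265.5 -437. ] [16.2 12.9] 42.5 
[449. 202.] [ 326.1 -311.5] [13.4 15.4] 35.6
```

View pics/scenez.png

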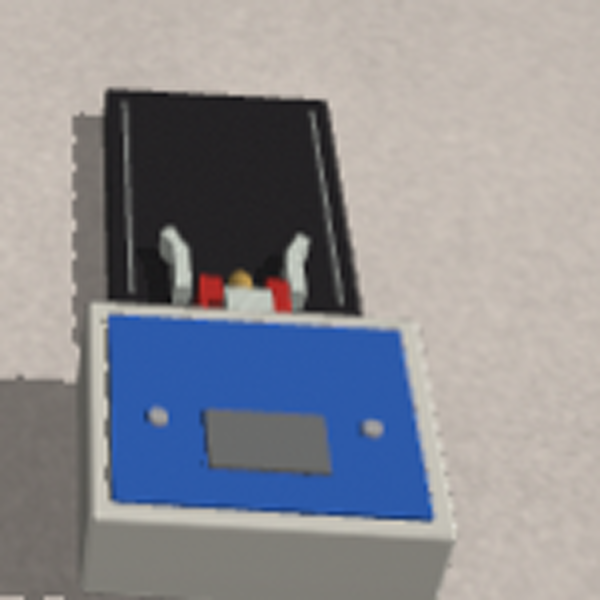

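View pics/sidez.png

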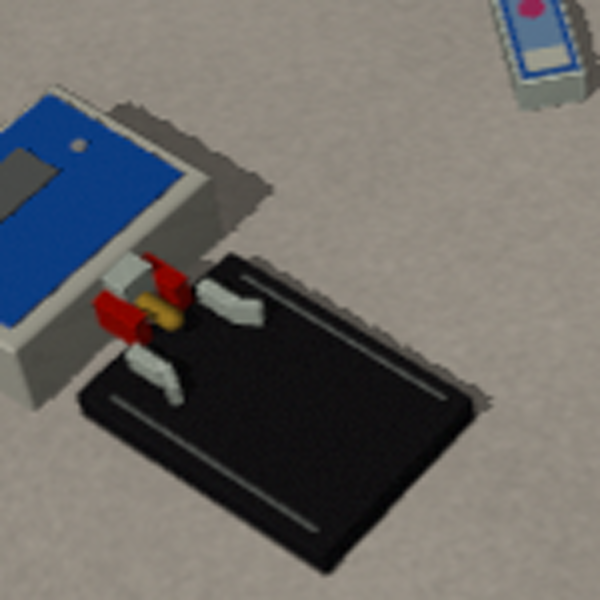

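move_arm:
  deltas: [4.7,-3.7,0.8,0,0,5,8.5,9.4,-7.4,1.6,0,0,10,8.5,14.1,-11.1,2.4,0,0,15,8.5,18.8,-14.8,3.2,0,0,20,8.5,23.5,-18.5,4,0,0,25,8.5,28.2,-22.2,4.8,0,0,30,8.5,32.9,-25.9,5.6,0,0,35,8.5,37.6,-29.6,6.4,0,0,40,8.5,42.3,-33.3,7.2,0,0,45,8.5,47,-37,8,0,0,47.8,8.5]

```text
time: 1.45
eef_pos: [543.9, -227.2, 151.0]
ee_rot: [3.006, -0.911, 0.0]
contact_force: [0.3, -0.1, -0.6]
width: 0.994
finger_force: 0.0
```

move_arm:
  deltas: [0.1,-2.7,0,0,0,0,8.5,0.2,-5.4,0,0,0,0,8.5,0.4,-8.0,0,0,0,0,8.5,0.5,-10.0,0,0,0,0,7.5,0.5,-10.7,0,0,0,0,7.0,0.5,-10.7,0,0,0,0,7.0,0.5,-10.7,0,0,0,0,7.0,0.5,-10.7,0,0,0,0,7.0,0.5,-10.7,0,0,0,0,7.0,0.5,-10.7,0,0,0,0,7.0]

```text
time: 2.7
eef_pos: [606.0, -142.8, 151.3]
ee_rot: [3.007, -0.909, 0.0]
contact_force: [0.3, 0.4, 0.5]
width: 0.821
finger_force: 0.0
```

Run:
```python
from h import *
c=eyes.capture("wrist");o=ctrl.get_obs();print(o["eef_pos"],o["ee_rot"],c["position"],c["rotation"],o["contact_force"])
cv2.imwrite("pics/w1.png",c["color"][:,:,::-1])
for col in("blue","pink"):
  for b in blobs(c,col,24,60):print(col,b)
```

```text
[ 606.03101905 -142.69573089  151.27813335] [ 3.00735919e+00 -9.08455961e-01  3.16901212e-05] [ 668.31851425 -185.59939729  293.05033929] [ 1.40662965 -2.62024505 -0.39700361] [-0.1125479  -0.38948677 -0.25865604]
blue (array([613., 367.]), ((336.6091613769531, -305.0191345214844), (80.05628967285156, 33.713279724121094), 26.168209075927734), [[293.20001220703125, -307.5], [308.1000061035156, -337.79998779296875], [380.0, -302.5], [365.1000061035156, -272.20001220703125]])
blue (array([ 14., 343.]), ((660.7798461914062, 150.02606201171875), (49.00034713745117, 107.22908782958984), 39.233333587646484), [[607.9000244140625, 176.10000610351562], [675.7000122070312, 93.0], [713.7000122070312, 124.0], [645.7999877929688, 207.10000610351562]])
blue (array([320., 207.]), ((621.9534301757812, -151.37550354003906), (33.498619079589844, 82.89930725097656), 56.512882232666016), [[578.0999755859375, -142.5], [647.2999877929688, -188.1999969482422], [665.7999877929688, -160.3000030517578], [596.5999755859375, -114.5]])
pink (array([634., 377.]), ((322.8334655761719, -310.3268127441406), (11.906768798828125, 16.242431640625), 73.64268493652344), [[313.3999938964844, -313.79998779296875], [328.8999938964844, -318.29998779296875], [332.29998779296875, -306.8999938964844], [316.70001220703125, -302.29998779296875]])
pink (array([320., 195.]), ((631.3405151367188, -157.9217529296875), (15.343626022338867, 15.425546646118164), 56.44759750366211), [[620.7000122070312, -160.10000610351562], [633.5, -168.60000610351562], [642.0, -155.8000030517578], [629.2000122070312, -147.3000030517578]])
```

View pics/w1.png

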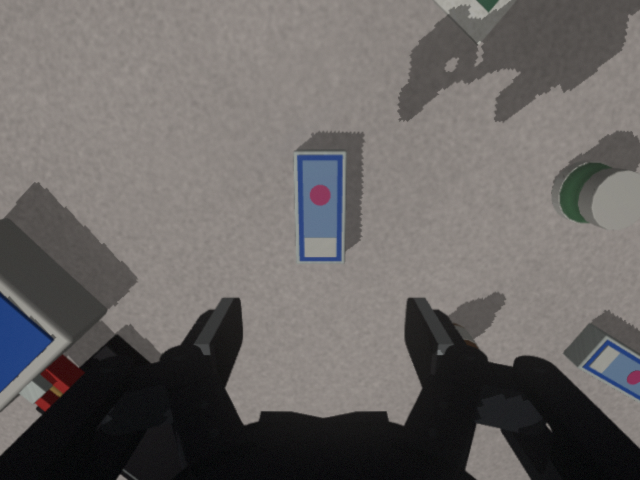

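The wrist view shows the holder centred at (320,207) and aligned with the tool. The jar is at (605,195), and the bottle is partly hidden by the right finger at (465,335), so I'll check its clearance.

Run:
```python
from h import *
P=[]
for n,px in(("scene",(261,252)),("side",(369,213))):
    c=eyes.capture(n);p=plane(c,[px],3)[0];d=p-np.array([606,-142]);print(n,p,d@[.833,-.553],d@[-.553,-.833])
```

```text
scene [ 450.70143928 -176.231643  ] -110.43360250010527 114.39506269767347
side [ 447.52019045 -179.19195392] -111.44653083695901 118.6202322983895
```

move_arm:
  deltas: [0,-0.2,3,0,0,0,6.5,0,-0.2,6,0,0,0,6.5,0,-0.2,9,0,0,0,6.5,0,-0.2,11.5,0,0,0,6.5,0,-0.2,13.2,0,0,0,6.5,0,-0.2,14.2,0,0,0,6.5,0,-0.2,14.8,0,0,0,6.5,0,-0.2,14.8,0,0,0,6.5,0,-0.2,14.8,0,0,0,6.0,0,-0.2,14.8,0,0,0,5.4]
  newtons: 22

```text
time: 4.1
eef_pos: [607.5, -140.9, 3.8]
ee_rot: [-3.007, 0.908, -0.001]
contact_force: [-0.4, 0.2, -0.3]
width: 0.631
finger_force: 0.0
```

move_arm:
  deltas: [0,0,0,0,0,0,4.8,0,0,0,0,0,0,4.5,0,0,0,0,0,0,4.3,0,0,0,0,0,0,4.1,0,0,0,0,0,0,3.9,0,0,0,0,0,0,3.6,0,0,0,0,0,0,3.4,0,0,0,0,0,0,3.4,0,0,0,0,0,0,3.4,0,0,0,0,0,0,3.4]
  newtons: 22

```text
time: 5.35
eef_pos: [607.2, -140.8, 3.4]
ee_rot: [-3.007, 0.908, -0.0]
contact_force: [0.1, 0.9, 4.0]
width: 0.469
finger_force: 23.1
```

move_arm:
  deltas: [0,0,-1,0,0,0,3.4,0,0,-3,0,0,0,3.4,0,0,-5.5,0,0,0,3.4,0,0,-8,0,0,0,3.4,-1.5,-1,-9,0,0,-3,3.4,-4.5,-3.1,-9,0,0,-8,3.4,-7.5,-5.2,-9,0,0,-13,3.4,-10.5,-7.3,-9,0,0,-18,3.4,-13.5,-9.4,-9,0,0,-23,3.4,-16.5,-11.4,-9,0,0,-28,3.4]
  newtons: 22

```text
time: 6.6
eef_pos: [531.3, 47.6, 93.4]
ee_rot: [-3.138, 0.144, 0.001]
contact_force: [-0.3, 0.4, -2.3]
width: 0.464
finger_force: 22.6
```

move_arm:
  deltas: [-1.3,-2.6,0,0,0,-4,3.4,-2.6,-5.2,0,0,0,-8,3.4,-3.6,-7.1,0,0,0,-11,3.4,-3.9,-7.6,0,0,0,-12,3.4,-3.9,-7.6,0,0,0,-12,3.4,-3.9,-7.6,0,0,0,-12,3.4,-3.9,-7.6,0,0,0,-12,3.4,-3.9,-7.6,0,0,0,-12,3.4,-3.9,-7.6,0,0,0,-12,3.4,-3.9,-7.6,0,0,0,-12,3.4]
  newtons: 22

```text
time: 7.85
eef_pos: [501.4, 124.8, 93.2]
ee_rot: [3.137, 0.175, -0.0]
contact_force: [-1.0, 0.3, -2.0]
width: 0.459
finger_force: 22.7
```

Run:
```python
from h import *
c=eyes.capture("wrist");o=ctrl.get_obs();print(o["eef_pos"],o["ee_rot"],c["position"],c["rotation"],o["contact_force"],o["finger_force"])
cv2.imwrite("pics/w2.png",c["color"][:,:,::-1])
for col,z,a in(("blue",114,500),("blue",60,1000),("red",33,15),("black",20,1500)):
  for b in blobs(c,col,z,a):print(col,z,b)
```

```text
[501.44024612 124.7931641   93.23459195] [ 3.13667298e+00  1.75175708e-01 -1.85523676e-04] [575.92453119 131.95391639 234.99126185] [ 2.1663463  -1.93440238 -0.29363655] [ 0.75220307 -0.79130376 -2.01628749] 22.686155140399933
blue 114 (array([323., 279.]), ((519.0641479492188, 125.7402572631836), (83.52082824707031, 33.7161865234375), 6.614267349243164), [[475.6000061035156, 137.6999969482422], [479.5, 104.19999694824219], [562.5, 113.80000305175781], [558.5999755859375, 147.3000030517578]])
blue 60 (array([323., 279.]), ((493.6866149902344, 122.96701049804688), (120.79730224609375, 48.7641487121582), 6.614265441894531), [[430.8999938964844, 140.1999969482422], [436.5, 91.80000305175781], [556.5, 105.69999694824219], [550.9000244140625, 154.10000610351562]])
red 33 (array([282.,  22.]), ((628.0228271484375, 158.5609588623047), (20.419771194458008, 9.321691513061523), 9.458761215209961), [[617.2000122070312, 161.5], [618.7000122070312, 152.3000030517578], [638.9000244140625, 155.60000610351562], [637.2999877929688, 164.8000030517578]])
black 20 (array([409., 186.]), ((539.115966796875, 75.35456848144531), (114.63751220703125, 7.31636381149292), 6.888534069061279), [[481.79998779296875, 72.0999984741211], [482.6000061035156, 64.80000305175781], [596.5, 78.5999984741211], [595.5999755859375, 85.9000015258789]])
black 20 (array([374., 163.]), ((544.0985717773438, 106.27449035644531), (129.63232421875, 47.91473388671875), 8.116189956665039), [[476.5, 120.80000305175781], [483.29998779296875, 73.4000015258789], [611.5999755859375, 91.69999694824219], [604.9000244140625, 139.10000610351562]])
black 20 (array([326., 411.]), ((382.2482604980469, 114.7509765625), (179.16445922851562, 559.193359375), 6.628722190856934), [[261.0, 382.1000061035156], [325.5, -173.3000030517578], [503.5, -152.60000610351562], [439.0, 402.79998779296875]])
```

View pics/w2.png

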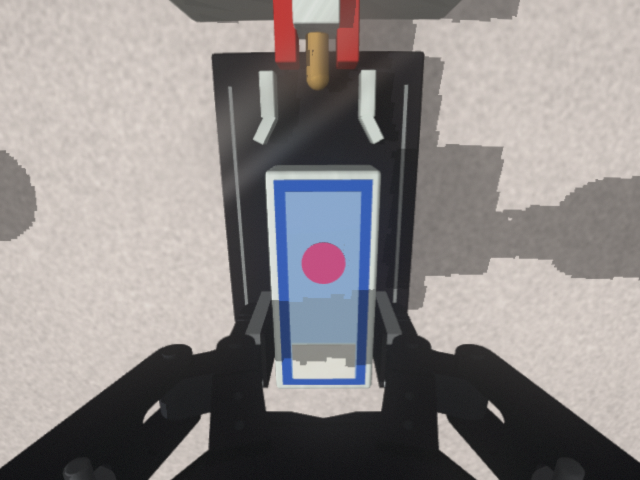

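Run:
```python
from h import *
c=eyes.capture("wrist")
L=plane(c,[(213,55),(234,305)],20);Rr=plane(c,[(424,54),(411,306)],20)
for S in(L,Rr,plane(c,[(230,88),(245,303)],20),plane(c,[(406,86),(396,300)],20)):
  d=S[0]-S[1];print(S.round(1).tolist(),np.degrees(np.arctan2(d[1],d[0])))
u=np.array([np.cos(np.radians(6.7)),np.sin(np.radians(6.7))]);v=np.array([-u[1],u[0]])
def f(px,z):
  p=plane(c,px,z);return np.c_[p@u,p@v].round(1).tolist()
print("deckfront",f([(213,55),(424,54)],20));print("deck sides lower",f([(234,305),(411,306)],20))
print("stops 44",f([(275,61),(358,61),(297,62),(338,61)],44),"at32",f([(275,61),(358,61)],32))
print("rails in",f([(275,72),(361,72)],34),"out",f([(260,72),(375,72)],34),"flare",f([(255,137),(381,137)],34))
print("plunger tip",f([(317,89)],34),f([(307,82),(328,82)],32))
print("holder top corners",f([(267,171),(379,171),(276,387),(373,387)],114))
print("stops est",np.array([612,140.5])@u,np.array([612,140.5])@v, "tcp",np.array([501.4,124.8])@u,np.array([501.4,124.8])@v)
```

```text
[[610.7, 197.9], [458.3, 179.7]] 6.782280114471908
[[624.3, 81.5], [471.2, 60.6]] 7.78197224719349
[[594.4, 187.6], [460.7, 172.4]] 6.491288148396969
[[606.6, 88.7], [474.5, 71.6]] 7.37923740159095
deckfront [[629.6, 125.3], [629.5, 8.2]]
deck sides lower [[476.2, 125.0], [475.0, 5.2]]
stops 44 [[621.7, 87.8], [621.5, 46.9], [621.1, 77.0], [621.5, 56.7]] at32 [[623.9, 89.3], [623.6, 45.8]]
rails in [[618.2, 89.3], [618.0, 44.3]] out [[618.3, 97.2], [618.0, 37.0]] flare [[585.3, 101.6], [585.0, 32.6]]
plunger tip [[609.7, 67.4]] [[613.4, 72.7], [613.4, 61.5]]
holder top corners [[575.0, 83.1], [574.9, 45.3], [487.0, 84.0], [486.8, 43.9]]
stops est 624.2126760800098 68.13798515536541 tcp 512.5362716685937 65.44898948079742
```

The wrist view shows the holder held straight, top at x 267–379. Ahead of it are the rails (267 and 368, row 72), the plunger (317,80) and the stops (275–358, row 61). The holder is about 3 mm off to the right of the stage's middle line, so I'll correct that while lowering.

move_arm:
  deltas: [0,-0.15,0.5,0,0,-0.3,3.4,0,-0.3,1.5,0,0,-0.3,3.4,0,-0.3,3,0,0,-0.3,3.4,0,-0.3,4.5,0,0,-0.3,3.4,0,-0.3,5.5,0,0,-0.3,3.4,0,-0.3,6.2,0,0,-0.3,3.4,0,-0.3,6.6,0,0,-0.3,3.4,0,-0.3,6.7,0,0,-0.3,3.4,0,-0.3,6.7,0,0,-0.3,3.4,0,-0.3,6.7,0,0,-0.3,3.4]
  newtons: 22

```text
time: 9.2
eef_pos: [501.3, 127.9, 26.6]
ee_rot: [-3.136, -0.184, -0.001]
contact_force: [-0.9, -0.4, -1.2]
width: 0.461
finger_force: 22.7
```

Run:
```python
from h import *
c=eyes.capture("wrist");o=ctrl.get_obs();print(o["eef_pos"],o["ee_rot"],o["contact_force"],o["moment"])
cv2.imwrite("pics/w3.png",c["color"][:,:,::-1])
for b in blobs(c,"blue",47,800):print(b)
```

```text
[501.25905459 127.9180008   26.56681294] [-3.13604897e+00 -1.83681712e-01 -7.91208111e-04] [ 0.36933668 -0.28549365 -2.05528524] [ 0.03058449  0.04531609 -0.03645801]
(array([323., 279.]), ((518.704345703125, 128.9330596923828), (83.73857879638672, 33.81169891357422), 6.927877426147461), [[475.1000061035156, 140.6999969482422], [479.20001220703125, 107.0999984741211], [562.2999877929688, 117.19999694824219], [558.2000122070312, 150.8000030517578]])
```

View pics/w3.png

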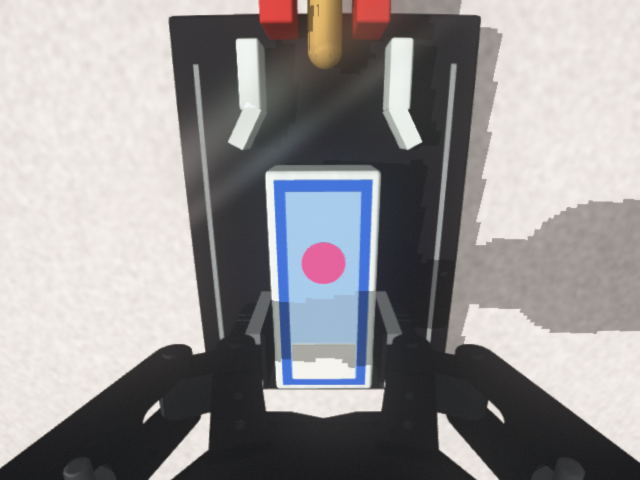

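The holder front (267–380) is centred between the rails and stops (middle 324), still about 3 mm above the deck. Next I'll lower it until it touches.

move_arm:
  deltas: [0,0,0.1,0,0,0,3.4,0,0,0.15,0,0,0,3.4,0,0,0.2,0,0,0,3.4,0,0,0.23,0,0,0,3.4,0,0,0.26,0,0,0,3.4,0,0,0.28,0,0,0,3.4,0,0,0.3,0,0,0,3.4,0,0,0.3,0,0,0,3.4,0,0,0.3,0,0,0,3.4,0,0,0.3,0,0,0,3.4]
  newtons: 22

```text
time: 10.5
eef_pos: [501.1, 127.8, 23.3]
ee_rot: [3.136, 0.184, -0.0]
contact_force: [0.1, -0.7, 1.2]
width: 0.464
finger_force: 22.9
```

move_arm:
  deltas: [0.3,0,0,0,0,0,3.4,0.7,0,0,0,0,0,3.4,1.1,0,0,0,0,0,3.4,1.5,0,0,0,0,0,3.4,1.9,0,0,0,0,0,3.4,2.3,0,0,0,0,0,3.4,2.6,0,0,0,0,0,3.4,2.9,0,0,0,0,0,3.4,3.0,0,0,0,0,0,3.4,3.0,0,0,0,0,0,3.4]
  newtons: 24

```text
time: 11.75
eef_pos: [530.9, 131.3, 23.3]
ee_rot: [3.136, 0.183, -0.001]
contact_force: [-3.7, 0.2, 4.9]
width: 0.463
finger_force: 24.6
```

Run:
```python
from h import *
c=eyes.capture("wrist");o=ctrl.get_obs();print(o["eef_pos"],o["ee_rot"],o["contact_force"],o["moment"],o["finger_force"])
cv2.imwrite("pics/w4.png",cv2.resize(c["color"][0:300,170:490,::-1],(640,600)))
for b in blobs(c,"blue",44,800):print(b)
```

```text
[530.87326789 131.29953973  23.32829074] [ 3.13620386e+00  1.83482832e-01 -5.00355997e-04] [-3.77787734  0.00728767  5.07906016] [-1.22713116e-01  7.17817834e-01  6.83359165e-04] 24.550028443336487
(array([323., 279.]), ((548.4588012695312, 132.34146118164062), (83.57958984375, 33.73682403564453), 6.917483329772949), [[504.8999938964844, 144.10000610351562], [509.0, 110.5999984741211], [592.0, 120.5999984741211], [587.9000244140625, 154.10000610351562]])
```

View pics/w4.png

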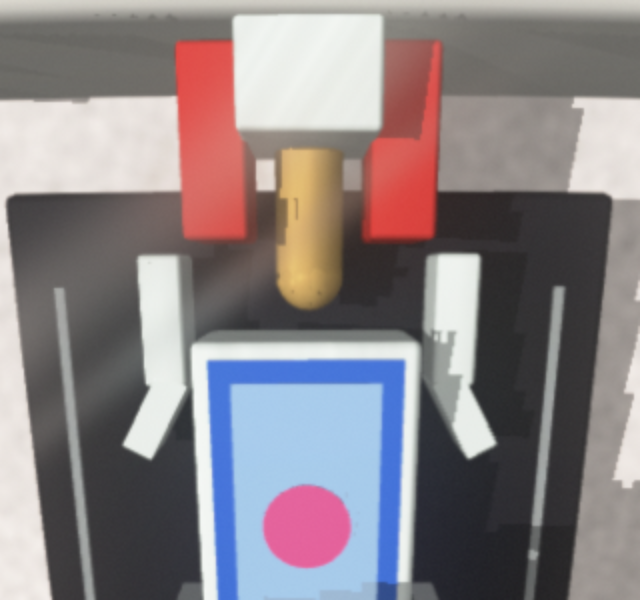

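The holder is straight between the rails, with the plunger tip about 5 mm ahead and the stops about 17–18 mm ahead. I'll advance slowly, watching the force.

move_arm:
  deltas: [0.2,0,-0.01,0,0,0,3.4,0.4,0,-0.02,0,0,0,3.4,0.6,0,-0.02,0,0,0,3.4,0.8,0,-0.02,0,0,0,3.4,0.95,0,-0.02,0,0,0,3.4,1.1,0,-0.02,0,0,0,3.4,1.2,0,-0.02,0,0,0,3.4,1.3,0,-0.02,0,0,0,3.4,1.4,0,-0.02,0,0,0,3.4,1.4,0,-0.02,0,0,0,3.4]
  newtons: 25

```text
time: 13.05
eef_pos: [541.5, 132.5, 23.3]
ee_rot: [3.135, 0.184, -0.01]
contact_force: [-11.4, -1.1, 9.0]
width: 0.462
finger_force: 26.6
```

```bash
cat > m.py <<'E'
from h import *
o=ctrl.get_obs();c=eyes.capture("wrist")
print(o["time"],o["eef_pos"],R.from_rotvec(o["ee_rot"]).as_matrix().round(4).tolist(),o["contact_force"],o["moment"],o["finger_force"])
for b in blobs(c,"blue",44,800):print(b[0],b[1])
for b in blobs(c,"red",40,100):print("red",b[0],b[2])
import sys;cv2.imwrite(sys.argv[1],cv2.resize(c["color"][0:300,170:490,::-1],(640,600)))
E
python3 m.py pics/w5.png
```

```text
13.05 [541.50870714 132.50372573  23.32613444] [[0.9931, 0.1172, -0.0061], [0.1172, -0.9931, -0.0012], [-0.0062, 0.0005, -1.0]] [-11.41140709  -1.10717064   9.02664637] [-0.07306931  2.1633658   0.04925913] 26.610151827335358
[324.   2.] ((654.5940551757812, 144.698486328125), (2.3931214809417725, 144.3743133544922), 6.800817966461182)
[323. 279.] ((559.0994873046875, 133.606201171875), (83.67304229736328, 33.7601318359375), 6.994133949279785)
red [372. 122.] [[611.0, 129.8000030517578], [612.5999755859375, 118.4000015258789], [633.2000122070312, 121.19999694824219], [631.5999755859375, 132.6999969482422]]
```

View pics/w5.png

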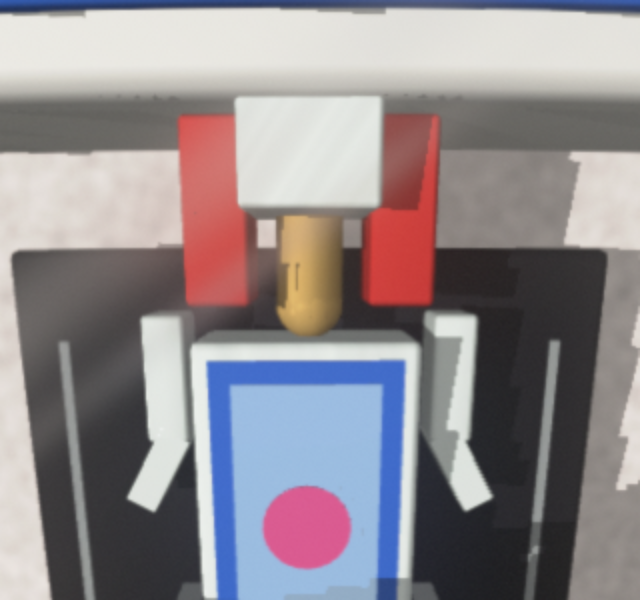

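The plunger is touched and part-way in, with the stop faces about 5–6 mm ahead (row 303 against the holder front at 332). The push has pitched the tool about 0.35° nose-down, so I'll correct the pitch, ease the downward load and creep on.

move_arm:
  deltas: [0,0,-0.03,0,0.2,0,3.4,0.05,0,-0.05,0,0.4,0,3.4,0.1,0,-0.05,0,0.4,0,3.4,0.15,0,-0.05,0,0.4,0,3.4,0.2,0,-0.05,0,0.4,0,3.4,0.25,0,-0.05,0,0.4,0,3.4,0.3,0,-0.05,0,0.4,0,3.4,0.35,0,-0.05,0,0.4,0,3.4,0.4,0,-0.05,0,0.4,0,3.4,0.4,0,-0.05,0,0.4,0,3.4]
  newtons: 24

```text
time: 14.35
eef_pos: [545.8, 133.0, 23.4]
ee_rot: [3.136, 0.184, 0.002]
contact_force: [-9.4, 0.0, 3.2]
width: 0.461
finger_force: 25.8
```

```bash
python3 m.py pics/w6.png
```

```text
14.35 [545.75334647 133.02781163  23.3616597 ] [[0.9931, 0.1173, 0.0011], [0.1173, -0.9931, -0.0004], [0.001, 0.0005, -1.0]] [-9.35949224  0.02113374  3.20217236] [-0.03232128  1.91847174  0.01460772] 25.80562859773636
[324.  10.] ((656.59912109375, 144.87664794921875), (7.054931640625, 144.49758911132812), 6.802897930145264)
[323. 279.] ((563.237548828125, 134.10650634765625), (83.58959197998047, 33.753257751464844), 6.979302406311035)
red [373. 130.] [[610.7999877929688, 129.0], [612.2999877929688, 118.4000015258789], [636.0999755859375, 121.69999694824219], [634.5999755859375, 132.3000030517578]]
```

move_arm:
  deltas: [0.03,0,0,0,0,0,3.4,0.06,0,0,0,0,0,3.4,0.09,0,0,0,0,0,3.4,0.12,0,0,0,0,0,3.4,0.15,0,0,0,0,0,3.4,0.15,0,0,0,0,0,3.4,0.15,0,0,0,0,0,3.4,0.15,0,0,0,0,0,3.4,0.15,0,0,0,0,0,3.4,0.15,0,0,0,0,0,3.4]
  newtons: 24

```text
time: 15.65
eef_pos: [546.9, 133.1, 23.3]
ee_rot: [3.136, 0.185, 0.001]
contact_force: [-9.6, -0.7, 4.2]
width: 0.464
finger_force: 25.9
```

```bash
python3 m.py pics/w7.png
```

```text
15.65 [546.86367132 133.14032655  23.32363393] [[0.9931, 0.1173, 0.0004], [0.1173, -0.9931, -0.0006], [0.0003, 0.0006, -1.0]] [-9.6166371  -0.70430891  4.22930661] [-0.04397318  2.12197359  0.06215807] 25.889333188533783
[324.  12.] ((657.1453857421875, 144.92715454101562), (8.354178428649902, 144.5733642578125), 6.811805248260498)
[323. 279.] ((564.4337158203125, 134.24429321289062), (83.59222412109375, 33.75192642211914), 6.977976322174072)
red [374. 133.] [[611.0, 129.0], [612.4000244140625, 118.4000015258789], [637.0, 121.80000305175781], [635.5999755859375, 132.39999389648438]]
```

move_arm:
  deltas: [0.03,0,0,0,0,0,3.4,0.06,0,0,0,0,0,3.4,0.09,0,0,0,0,0,3.4,0.12,0,0,0,0,0,3.4,0.15,0,0,0,0,0,3.4,0.15,0,0,0,0,0,3.4,0.15,0,0,0,0,0,3.4,0.15,0,0,0,0,0,3.4,0.15,0,0,0,0,0,3.4,0.15,0,0,0,0,0,3.4]
  newtons: 24

```text
time: 16.95
eef_pos: [547.4, 133.2, 23.3]
ee_rot: [3.135, 0.185, -0.002]
contact_force: [-12.2, -0.9, 6.6]
width: 0.465
finger_force: 26.2
```

```bash
python3 m.py pics/w8.png
```

```text
16.95 [547.41578586 133.21576257  23.31564469] [[0.9931, 0.1174, -0.0012], [0.1174, -0.9931, -0.0008], [-0.0013, 0.0007, -1.0]] [-12.17715697  -0.90606711   6.6313819 ] [-0.02110989  2.57503598  0.01223381] 26.197868585586548
[324.  13.] ((657.3533935546875, 144.97938537597656), (8.871281623840332, 144.64102172851562), 6.813868999481201)
[323. 279.] ((564.93896484375, 134.30496215820312), (83.60115814208984, 33.751914978027344), 6.981234550476074)
red [374. 135.] [[610.7999877929688, 129.0], [612.2999877929688, 118.4000015258789], [637.2000122070312, 121.80000305175781], [635.7000122070312, 132.39999389648438]]
```

move_arm:
  deltas: [0,0,-0.02,0,0.2,0,3.4,0.03,0,-0.03,0,0.2,0,3.4,0.06,0,-0.03,0,0.2,0,3.4,0.09,0,-0.03,0,0.2,0,3.4,0.12,0,-0.03,0,0.2,0,3.4,0.12,0,-0.03,0,0.2,0,3.4,0.12,0,-0.03,0,0.2,0,3.4,0.12,0,-0.03,0,0.2,0,3.4,0.12,0,-0.03,0,0.2,0,3.4,0.12,0,-0.03,0,0.2,0,3.4]
  newtons: 24

```text
time: 18.25
eef_pos: [547.4, 133.2, 23.3]
ee_rot: [3.135, 0.185, -0.0]
contact_force: [-14.7, -0.2, 6.0]
width: 0.461
finger_force: 26.1
```

```bash
python3 m.py pics/w9.png
```

```text
18.25 [547.44494104 133.20531788  23.34138062] [[0.9931, 0.1175, 0.0], [0.1175, -0.9931, -0.0008], [-0.0001, 0.0008, -1.0]] [-14.69820191  -0.16555268   6.01845295] [0.06384179 3.06579434 0.02428043] 26.104608178138733
[324.  13.] ((657.40576171875, 144.92404174804688), (8.88881778717041, 144.59510803222656), 6.829727649688721)
[323. 279.] ((564.9580078125, 134.3079833984375), (83.57750701904297, 33.75836181640625), 6.97695255279541)
red [374. 135.] [[610.9000244140625, 129.0], [612.2999877929688, 118.4000015258789], [637.2000122070312, 121.80000305175781], [635.7999877929688, 132.39999389648438]]
```

Run:
```python
from h import *
i=cv2.imread("pics/w9.png");cv2.imwrite("pics/w9c.png",cv2.resize(i[240:440,140:480],(782,460),interpolation=cv2.INTER_CUBIC))
```

```text
(no output)
```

View pics/w9c.png

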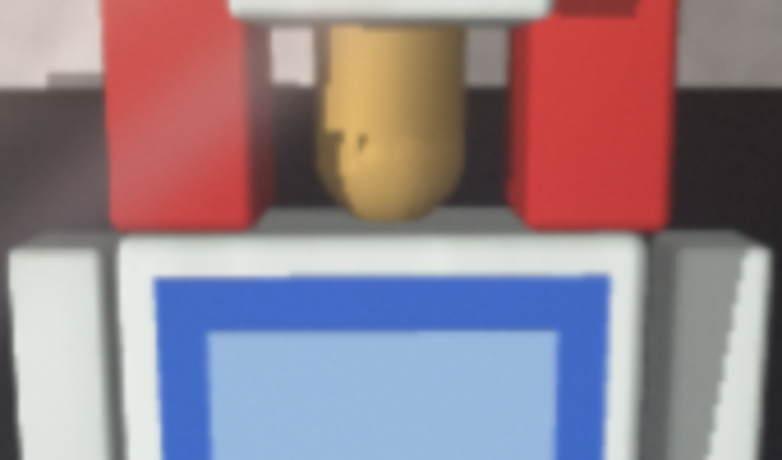

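The holder's front edge (row 235) meets both red stops (bottoms at row 230) with the plunger pushed level. A slight yaw of about 0.15–0.2° leaves the left side a hair behind. I'll turn by that and press a little more firmly.

move_arm:
  deltas: [0.02,0,-0.01,0,0.05,0.05,3.4,0.04,0,-0.02,0,0.1,0.1,3.4,0.06,0,-0.02,0,0.15,0.15,3.4,0.08,0,-0.02,0,0.15,0.2,3.4,0.1,0,-0.02,0,0.15,0.2,3.4,0.1,0,-0.02,0,0.15,0.2,3.4,0.1,0,-0.02,0,0.15,0.2,3.4,0.1,0,-0.02,0,0.15,0.2,3.4,0.1,0,-0.02,0,0.15,0.2,3.4,0.1,0,-0.02,0,0.15,0.2,3.4]
  newtons: 24

```text
time: 19.55
eef_pos: [547.5, 133.3, 23.3]
ee_rot: [3.135, 0.181, 0.001]
contact_force: [-15.8, -0.2, 4.9]
width: 0.463
finger_force: 26.1
```

```bash
python3 m.py pics/w10.png
```

```text
19.55 [547.49054271 133.33607883  23.33905359] [[0.9934, 0.1149, 0.0009], [0.1149, -0.9934, -0.0009], [0.0008, 0.001, -1.0]] [-15.81515603  -0.15437388   4.90471458] [0.04625022 3.46289534 0.22619818] 26.135675311088562
[323.  14.] ((657.3724365234375, 144.97122192382812), (9.080490112304688, 144.60951232910156), 6.667957305908203)
[323. 279.] ((564.979248046875, 134.37515258789062), (83.58588409423828, 33.76511001586914), 6.898401260375977)
red [373. 134.] [[611.2000122070312, 128.89999389648438], [612.5999755859375, 118.4000015258789], [637.2000122070312, 121.80000305175781], [635.7000122070312, 132.3000030517578]]
```

The extra turn mainly added a yaw moment of 0.23 N m, so the end was already seated square. I'll take most of the turn back and add a little push.

move_arm:
  deltas: [0.02,0,0,0,0,-0.05,3.4,0.04,0,-0.01,0,0.05,-0.1,3.4,0.06,0,-0.01,0,0.1,-0.15,3.4,0.08,0,-0.01,0,0.1,-0.15,3.4,0.1,0,-0.01,0,0.1,-0.15,3.4,0.1,0,-0.01,0,0.1,-0.15,3.4,0.1,0,-0.01,0,0.1,-0.15,3.4,0.1,0,-0.01,0,0.1,-0.15,3.4,0.1,0,-0.01,0,0.1,-0.15,3.4,0.1,0,-0.01,0,0.1,-0.15,3.4]
  newtons: 24

```text
time: 20.85
eef_pos: [547.5, 133.3, 23.3]
ee_rot: [3.135, 0.184, 0.001]
contact_force: [-18.6, -0.5, 5.8]
width: 0.465
finger_force: 26.2
```

```bash
python3 m.py pics/w11.png
```

```text
20.85 [547.4890683  133.27249818  23.34829908] [[0.9932, 0.1168, 0.0008], [0.1168, -0.9932, -0.0009], [0.0007, 0.001, -1.0]] [-18.64962588  -0.46723921   5.80845803] [ 0.14342147  3.996756   -0.09069363] 26.221308410167694
[324.  14.] ((657.3966674804688, 144.95938110351562), (9.042933464050293, 144.55319213867188), 6.783508777618408)
[323. 279.] ((565.0044555664062, 134.37716674804688), (83.5345458984375, 33.75092697143555), 6.894128799438477)
red [374. 134.] [[610.9000244140625, 129.0], [612.2999877929688, 118.4000015258789], [637.2999877929688, 121.80000305175781], [635.7999877929688, 132.39999389648438]]
```

```bash
python3 -c "
from cell import ctrl
print(ctrl.job_done())"
```

```text
the job is handed in; nothing more can be done
None
```

The slide holder is lying flat on the stage, pressed home against both red stops (about 8 N, my estimate) and still held with a grip of about 26 N; I handed it in at about 21 s, with no verdict returned.

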